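Load the counter grill's spits and start it

TASK

Get the counter grill ready: push every spit lying on the counter, rod first from the front, through a hole of its own in the bay that fits it (long spits in the deeper bay, short ones in the shallower) until it is fully home against the stop, and let go of it. When all of them are in, press the control box's three buttons one at a time, the widest, then the middle-sized, then the smallest, each fully down and let up again. Leave every spit home at the end and do not knock over the syrup jar.

Things in the scene. Friction and masses are not known exactly. Their poses are not given: they have to be found in the camera images.
- long0: LONG spit, 200 mm overall, maybe absent: wooden handle 70 long, 24 wide, 18 mm thick (z), then a round steel rod 12 mm thick, 130 mm long, tip rounded. Origin: on the rod axis at the shoulder (where rod meets handle); x points to the tip (x = 130 mm), handle reaches x = -70. About 150 g, centre of mass 46 mm ahead of the shoulder. Starts lying on the counter.
- long0_tip (a point): the end of that long spit's rod, on its axis
- short0: SHORT spit, 155 mm overall, maybe absent: wooden handle 70 long, 24 wide, 18 mm thick (z), then a round steel rod 12 mm thick, 85 mm long, tip rounded. Origin: on the rod axis at the shoulder (where rod meets handle); x points to the tip (x = 85 mm), handle reaches x = -70. About 105 g, centre of mass 22 mm ahead of the shoulder. Starts lying on the counter.
- short0_tip (a point): the end of that short spit's rod, on its axis
- long1: LONG spit, 200 mm overall, maybe absent: wooden handle 70 long, 24 wide, 18 mm thick (z), then a round steel rod 12 mm thick, 130 mm long, tip rounded. Origin: on the rod axis at the shoulder (where rod meets handle); x points to the tip (x = 130 mm), handle reaches x = -70. About 150 g, centre of mass 46 mm ahead of the shoulder. Starts lying on the counter.
- long1_tip (a point): the end of that long spit's rod, on its axis
- short1: SHORT spit, 155 mm overall, maybe absent: wooden handle 70 long, 24 wide, 18 mm thick (z), then a round steel rod 12 mm thick, 85 mm long, tip rounded. Origin: on the rod axis at the shoulder (where rod meets handle); x points to the tip (x = 85 mm), handle reaches x = -70. About 105 g, centre of mass 22 mm ahead of the shoulder. Starts lying on the counter.
- short1_tip (a point): the end of that short spit's rod, on its axis
- long2: LONG spit, 200 mm overall, maybe absent: wooden handle 70 long, 24 wide, 18 mm thick (z), then a round steel rod 12 mm thick, 130 mm long, tip rounded. Origin: on the rod axis at the shoulder (where rod meets handle); x points to the tip (x = 130 mm), handle reaches x = -70. About 150 g, centre of mass 46 mm ahead of the shoulder. Starts lying on the counter.
- long2_tip (a point): the end of that long spit's rod, on its axis
- short2: SHORT spit, 155 mm overall, maybe absent: wooden handle 70 long, 24 wide, 18 mm thick (z), then a round steel rod 12 mm thick, 85 mm long, tip rounded. Origin: on the rod axis at the shoulder (where rod meets handle); x points to the tip (x = 85 mm), handle reaches x = -70. About 105 g, centre of mass 22 mm ahead of the shoulder. Starts lying on the counter.
- short2_tip (a point): the end of that short spit's rod, on its axis
- deep_bay: the deeper fixed steel bay, for long spits: open-topped box 210 mm wide, 134 deep. Front plate 12 mm thick, top at 95 mm, with three square holes 18 x 18 mm at y = -70, 0, 70, axes along x, 70 mm above the counter. Origin on the counter under the middle of the plate's outer face; x into the bay, away from the robot; z up. The two bays may change places.
- deep_bay_hole1 (a point): centre of the mouth of its middle hole, in the plate's outer face (each hole has brass edging, a brass mark above it on the plate's top, a dark lane behind). A flat bed, 1 mm below the holes' lower edge, runs to an upright stop whose face is 122 mm behind the plate's outer face; home = tip on the stop, shoulder then 8 mm before the plate. Sides and stop are 85 mm high.
- shallow_bay: the shallower fixed steel bay, for short spits: open-topped box 210 mm wide, 89 deep. Front plate 12 mm thick, top at 95 mm, with three square holes 18 x 18 mm at y = -70, 0, 70, axes along x, 70 mm above the counter. Origin on the counter under the middle of the plate's outer face; x into the bay, away from the robot; z up. The two bays may change places.
- shallow_bay_hole1 (a point): centre of the mouth of its middle hole, in the plate's outer face (each hole has brass edging, a brass mark above it on the plate's top, a dark lane behind). A flat bed, 1 mm below the holes' lower edge, runs to an upright stop whose face is 77 mm behind the plate's outer face; home = tip on the stop, shoulder then 8 mm before the plate. Sides and stop are 85 mm high.
- mains (a joint): travel of the mains button: 0 up, 0.006 m fully down; a spring returns it, about 5 N holds it fully down; pressed counts from 0.0045 m
- mains_top (a point): centre of the top face of the mains button (42 mm across), the widest button, in the middle of the control box; it is pressed straight down. The box is a fixed grey one, 110 x 170 mm and 34 mm high, which stands left or right of the bays
- timer (a joint): travel of the timer button: 0 up, 0.006 m fully down; a spring returns it, about 5 N holds it fully down; pressed counts from 0.0045 m
- timer_top (a point): centre of the top face of the timer button (30 mm across), the middle-sized button, to the left (+y of the box) of the widest one; it is pressed straight down. The box is a fixed grey one, 110 x 170 mm and 34 mm high, which stands left or right of the bays
- start (a joint): travel of the start button: 0 up, 0.006 m fully down; a spring returns it, about 5 N holds it fully down; pressed counts from 0.0045 m
- start_top (a point): centre of the top face of the start button (20 mm across), the smallest button, to the right (-y of the box) of the widest one; it is pressed straight down. The box is a fixed grey one, 110 x 170 mm and 34 mm high, which stands left or right of the bays
- syrup_jar: an amber jar of syrup, 64 mm across, 90 mm high, standing on the counter nearer the robot, not part of the job; origin at the centre of its underside
Mind the look-alikes: they are no part of the job. What is shaped like the long2 but black is not meant.

How it is judged (in metres and radians):
On the way, in this order (a step that is already met when the one before it is completed fails the run):
1. every spit is home in a hole of the bay that fits its length (x of each of long0_tip, long1_tip, long2_tip in the frame of deep_bay above 0.113 m and z of long0_tip in the frame of deep_bay between 0.058 and 0.082 m and y of long0_tip in the frame of deep_bay between -0.1 and 0.1 m and angle between the x axis of each of long0, long1, long2 and the x axis of deep_bay, either way round below 0.15 rad and x of each of short0_tip, short1_tip, short2_tip in the frame of shallow_bay above 0.068 m and z of short0_tip in the frame of shallow_bay between 0.058 and 0.082 m and y of short0_tip in the frame of shallow_bay between -0.1 and 0.1 m and angle between the x axis of each of short0, short1, short2 and the x axis of shallow_bay, either way round below 0.15 rad and z of long1_tip in the frame of deep_bay between 0.058 and 0.082 m and y of long1_tip in the frame of deep_bay between -0.1 and 0.1 m and z of short1_tip in the frame of shallow_bay between 0.058 and 0.082 m and y of short1_tip in the frame of shallow_bay between -0.1 and 0.1 m and z of long2_tip in the frame of deep_bay between 0.058 and 0.082 m and y of long2_tip in the frame of deep_bay between -0.1 and 0.1 m and z of short2_tip in the frame of shallow_bay between 0.058 and 0.082 m and y of short2_tip in the frame of shallow_bay between -0.1 and 0.1 m and contact force between the fingers and long0 below 0.5 N and contact force between the fingers and short0 below 0.5 N and contact force between the fingers and long1 below 0.5 N and contact force between the fingers and short1 below 0.5 N and contact force between the fingers and long2 below 0.5 N and contact force between the fingers and short2 below 0.5 N), for 0.2 s.
2. the widest button is pressed fully down (value of joint mains above 0.0045 m), for 0.05 s.
3. the middle-sized button is pressed fully down (value of joint timer above 0.0045 m), for 0.05 s.
4. the smallest button is pressed fully down (value of joint start above 0.0045 m), for 0.05 s.
At the end, for the whole second after the job is handed in: every spit that is there lies at rest and released through a hole of the bay for its length, its tip within 9 mm of the stop, within 12 mm of the holes' height, its rod within 0.15 rad of the bay's x axis; all three buttons are up again (x of each of long0_tip, long1_tip, long2_tip in the frame of deep_bay above 0.113 m and z of long0_tip in the frame of deep_bay between 0.058 and 0.082 m and y of long0_tip in the frame of deep_bay between -0.1 and 0.1 m and angle between the x axis of each of long0, long1, long2 and the x axis of deep_bay, either way round below 0.15 rad and x of each of short0_tip, short1_tip, short2_tip in the frame of shallow_bay above 0.068 m and z of short0_tip in the frame of shallow_bay between 0.058 and 0.082 m and y of short0_tip in the frame of shallow_bay between -0.1 and 0.1 m and angle between the x axis of each of short0, short1, short2 and the x axis of shallow_bay, either way round below 0.15 rad and z of long1_tip in the frame of deep_bay between 0.058 and 0.082 m and y of long1_tip in the frame of deep_bay between -0.1 and 0.1 m and z of short1_tip in the frame of shallow_bay between 0.058 and 0.082 m and y of short1_tip in the frame of shallow_bay between -0.1 and 0.1 m and z of long2_tip in the frame of deep_bay between 0.058 and 0.082 m and y of long2_tip in the frame of deep_bay between -0.1 and 0.1 m and z of short2_tip in the frame of shallow_bay between 0.058 and 0.082 m and y of short2_tip in the frame of shallow_bay between -0.1 and 0.1 m and linear speed of each of long0, short0, long1, short1, long2, short2 below 0.02 m/s and value of joint each of mains, timer, start below 0.0015 m); the robot touches nothing.
It fails at once if two buttons are pressed at once (value of joint each of mains, timer above 0.003 m or value of joint each of mains, start above 0.003 m or value of joint each of timer, start above 0.003 m).
It fails at once if the syrup jar is knocked over (angle between syrup_jar's own z axis and vertical above 0.6 rad).
Of long0, short0, long1, short1, long2, short2 only 4 to 6 are there at a start; the rules pass over those that are not, and their reading is None.
At some moment in a run one of long0, short0, long1, short1, long2, short2 may be knocked a few centimetres aside while the robot is not near it.
Once in a run the grip may slacken for a moment while it holds something.
It also fails if it takes over 210 s, if anything falls off the work surface, if the arm or the gripper's body presses on something with over 40 N, if the wrist force passes 120 N, or if a joint passes its speed limit or range.

ROBOT

A 6-joint arm with a two-finger parallel gripper is mounted at the origin on the work surface. World frame = base frame: x ahead of the robot, y to its left, z up, the work surface at z = 0. Lengths are in mm, angles in rad, forces in N, time in s.
With the tool pointing down it reaches from about 300 to 775 mm from the base axis. Payload 14.6 kg.
Tool frame: the origin (TCP) lies midway between the tips of the shut fingers; the grasp point (between the pads) lies 19 mm behind it (manip.grasp_offset is the distance from the TCP to the grasp point, in mm); z points along the fingers, y is the line along which they close (so a half turn about z gives the same grasp; the last joint's range is limited). The gripper opens to 94 mm and grips with 3 to 60 N. Pads are 16 mm wide; open, the fingers measure 119 mm over their backs; the gripper's body (75 mm by 177 mm) begins 78 mm behind the grasp point.
Start: joints at [1.262, 0.3, 1.521, -0, 1.321, -0.067], TCP at [131.696, 533.99, 205.446] pointing down, gripper open.
Joint ranges: [-3.03, 3.03], [-0.79, 2.21], [0.23, 2.52], [-1.04, 4.18], [0, 3.07], [-2.55, 2.55]. Speed limits (rad/s): [2.22, 2.22, 2.57, 3.14, 3.14, 3.14].

INTERFACE

Orientations are given as [roll, pitch, yaw] about the fixed x, y, z axes, in that order (R = Rz(yaw) Ry(pitch) Rx(roll)).
In Python, from cell import manip, viewer gives the robot as it stands. The module is installed in compiled form; this text tells all that it offers.
- The arm moves only by the tool move_arm, never from a script. Its argument "moves" is a list of rows, each a list of 4 numbers: the shift along the tool's x, y, z in m, then the turn about the tool's z in rad. A call has 1 to 12 rows; each row is the pose to reach, as a shift and turn from the pose commanded when the call began, along the tool's axes at that moment; what a row does not reach only later rows make up. A row lasts 1/10 s, in which the tool goes at most 50 mm and 8.59 degrees, less where a joint would pass 70% of its speed; a pose out of reach is approached as far as the arm can. A call with a gripper value outside its range is refused whole. "jaw" is the finger opening in m, from 0 to 0.094, set as the call begins (left out, the last holds). The fingers move at their own pace and stop on an object; "squeeze" is the grip in N (left out, the last holds). Time passes only in rows, so rows that repeat a pose let the fingers close. It gives the time, the measured TCP pose, the force, the opening and the grip force at its end, in the units of the state.
- manip.read_state(): the state, without advancing time (a new reading comes with each control period).
- viewer.camera(name): name is "scene" or "top" or "wrist"; returns a dict with "frame" (384x512x3 uint8, blue, green, red), "z_map" (384x512 float32, mm along the optical axis (not along the pixel's ray), 0 where there is no reading), "fx", "fy", "cx", "cy" (pixels), "origin" and "orientation" of the camera in the world. Camera axes: x right, y down, z forward; pixel columns grow to the right and rows downward; lengths in mm; the calibration is good to about 2 mm. A picture is of the moment at which its call begins.
- manip.sign_off(): hands the job in; it is judged then, once.
The state is a dict: "clock": time; "joints": joint angles; "qd": joint speeds; "effort": joint torques, N m; "eef_pos": TCP position; "eef_rot": TCP orientation; "wrist_force": force on the tool from outside, world axes, zero at the start; "moment": the same for the moment, N m; "finger_gap": finger opening in mm; "finger_force": force on a finger pad.
Only numpy, scipy, OpenCV 4.12 (cv2) and the standard library are available. Lean on these libraries where they do the work, as an engineer would, in place of code of your own. Each camera call takes 0.05 s, during which the arm holds its last target. There are 200 camera calls.

## Working session

There is one attempt and no reset: what is moved stays moved. The work goes in short steps, Python scripts to look and compute and a tool call to move; the robot and the scene stay as the last step left them, time stands still between calls to the robot, and variables do not carry over. Pictures are saved under pics/ and viewed, at most 14 in all, crops included, and the job is handed in when it is done.

Besides the shell and the picture viewer there is one more tool, called after "Call:" as name(argument=value, ...) on one line, values as JSON. move_arm: Moves the arm, as the interface text tells. Its arguments: {"type":"object","properties":{"moves":{"type":"array"},"jaw":{"type":"number"},"squeeze":{"type":"number"}},"required":["moves"]}

```bash
mkdir -p pics; cat > h.py <<'E'
import numpy as np, cv2
from cell import manip, viewer
from scipy.spatial.transform import Rotation as R
def cam(n):
    c=viewer.camera(n); return c
def rot(c):
    o=np.array(c["orientation"],float)
    return o if o.shape==(3,3) else R.from_euler('xyz',o).as_matrix()
def pts(c):
    z=c["z_map"].astype(float); v,u=np.mgrid[:z.shape[0],:z.shape[1]]
    p=np.stack([(u-c["cx"])/c["fx"]*z,(v-c["cy"])/c["fy"]*z,z],-1)
    return p@rot(c).T+np.array(c["origin"])
def ray(c,u,v,h):
    d=rot(c)@np.array([(u-c["cx"])/c["fx"],(v-c["cy"])/c["fy"],1]); o=np.array(c["origin"])
    return o+d*(h-o[2])/d[2]
E
python3 - <<'E'
from h import *
for n in("top","scene"):
    c=cam(n); cv2.imwrite(f"pics/{n}0.png",cv2.resize(c["frame"],(800,600))); print(n,c["origin"],c["orientation"],c["fx"],c["cx"],c["cy"])
    p=pts(c); np.savez(f"{n}0.npz",p=p,f=c["frame"])
print(manip.read_state(), manip.grasp_offset)
E
```

```text
top [ 316.43470547  -12.19099472 1293.71565471] [-3.05125927  0.0076898  -1.59265102] 399.1989002681863 262.9792191962225 192.499913620717
scene [ 974.02097373  838.66245758 1185.00804151] [-2.40657876  0.01756293  2.5248482 ] 408.0437191920976 261.73672025262255 188.78361707311018
{'clock': 0.1, 'joints': array([ 1.26238585e+00,  3.00441891e-01,  1.52148852e+00, -1.83006563e-05,
        1.32068812e+00, -6.66018952e-02]), 'qd': array([-0.00023308,  0.00013171, -0.0022277 , -0.00163463,  0.00169584,
       -0.00020435]), 'effort': array([ 1.64318983e-03, -5.32645476e+01, -3.53285336e+01,  7.09679537e-02,
        2.35953648e-02, -5.08026960e-05]), 'eef_pos': array([131.64377106, 533.78553102, 204.94150288]), 'eef_rot': array([-3.14056787e+00, -5.05879658e-05,  2.89978859e+00]), 'wrist_force': array([ 0.42055903,  0.92931065, -0.50478768]), 'moment': array([-0.00185347,  0.02151943, -0.01493239]), 'finger_force': 0.0, 'finger_gap': 93.7953830747126} 18.8
```

View pics/top0.png

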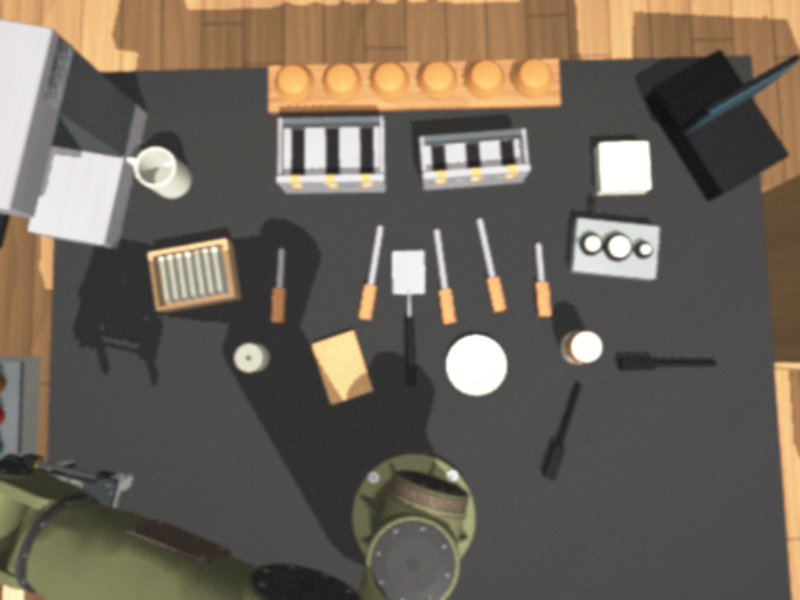

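View pics/scene0.png

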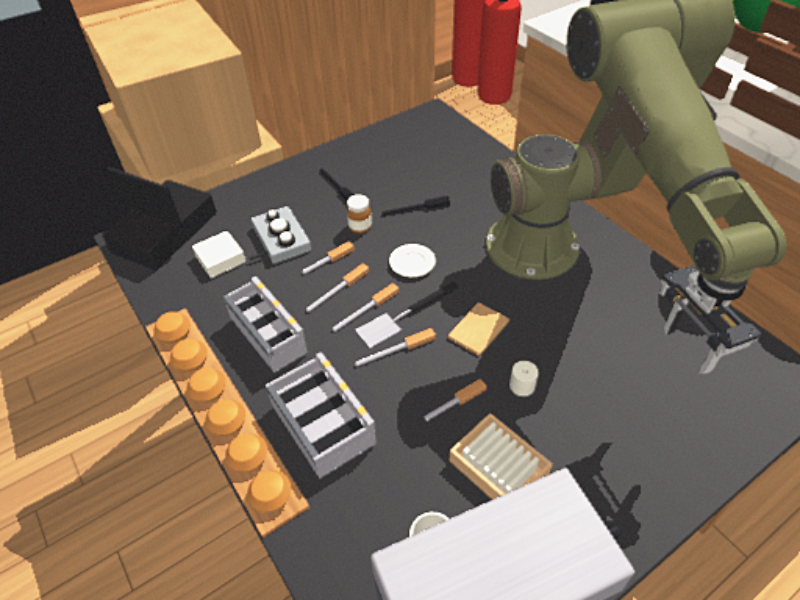

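The top view shows five spits. The three long ones have handles at about (368,300), (447,305) and (496,294); the two short ones are at (278,305) and (543,298). The deep bay is at (331,155), the shallow one at (474,160), the button box at (617,247) and the jar at (582,347). Next I'll measure these.

```bash
python3 - <<'E'
from h import *
for n in ("top","scene"):
    c=cam(n); f=c["frame"]; hsv=cv2.cvtColor(f,cv2.COLOR_BGR2HSV); p=pts(c)
    m=cv2.inRange(hsv,(5,110,60),(28,255,255))
    k,l,s,ce=cv2.connectedComponentsWithStats(m)
    print(n)
    for i in range(1,k):
        if s[i,4]<8: continue
        u,v=ce[i]; P=np.median(p[l==i],0)
        if not(250<P[0]<850 and -450<P[1]<450): continue
        h=18 if P[2]<30 else 95
        r=[cv2.fitEllipse(np.argwhere(l==i)[:,::-1].astype(np.int32))] if s[i,4]>20 else ''
        print(np.round(ce[i],1),s[i,4],'depth',P.round(1),'ray',ray(c,u,v,h)[:2].round(1))
    if n=="top":
        # rods/handles: anything 5<z<25
        z=p[...,2]; 
        print('table z',np.median(z[(p[...,0]>300)&(p[...,0]<700)]))
        m=((f.min(2)>95)|(m>0))&(z<35)&(p[...,0]>350)&(p[...,0]<640)&(abs(p[...,1])<300)
        k,l,s,ce=cv2.connectedComponentsWithStats(m.astype(np.uint8))
        for i in range(1,k):
            if s[i,4]<30: continue
            q=np.argwhere(l==i)[:,::-1]; w=np.array([ray(c,a,b,12)[:2] for a,b in q])
            mu=w.mean(0); d=np.linalg.svd(w-mu)[2][0]; d*=np.sign(d[0]); t=(w-mu)@d
            print('item',s[i,4],mu.round(1),'ang',np.arctan2(d[1],d[0]).round(3),'len',np.ptp(t).round(1),'start',(mu+d*t.min()).round(1),'end',(mu+d*t.max()).round(1))
        m=(z>60)&(p[...,0]>550)&(p[...,0]<760)&(p[...,1]>-200)&(p[...,1]<250)
        k,l,s,ce=cv2.connectedComponentsWithStats(m.astype(np.uint8))
        for i in range(1,k):
            if s[i,4]>100: print('bay',cv2.minAreaRect(p[l==i][:,:2].astype(np.float32)),np.percentile(p[l==i][:,2],[5,50,95]))
c=cam("wrist");cv2.imwrite("pics/w0.png",c["frame"]);print(c["origin"],c["orientation"])
E
```

```text
top
[326.9 105.7] 12 depth [ 694.2 -210.    78.4] ray [ 688.5 -207.6]
[304.3 107.2] 11 depth [ 696.5 -140.7   61.5] ray [ 685.5 -137.9]
[281.6 108.9] 11 depth [693.  -69.2  62.9] ray [681.7 -68.3]
[188.4 112.2] 13 depth [689.2 222.3  61.1] ray [678.2 218.6]
[210.7 111.9] 9 depth [678.  152.   92.6] ray [677.6 150. ]
[233.6 111.1] 11 depth [689.1  80.6  63.1] ray [678.4  79.3]
[317.2 188.2] 196 depth [ 442.5 -178.9   17.7] ray [ 442.2 -179. ]
[347.2 191.5] 202 depth [ 429.7 -274.5   17.4] ray [ 429.4 -274.8]
[234.7 193.2] 198 depth [432.5  85.3  17.9] ray [431.8  85.8]
[177.7 195.2] 194 depth [430.1 268.5  17.6] ray [429.6 269. ]
[285.7 195.8] 191 depth [419.3 -77.8  18.1] ray [419.8 -77.4]
[220.1 241.7] 406 depth [266.1 129.9  10.9] ray [278.5 134.8]
[364.4 222.8] 27 depth [ 321.1 -312.1   64.3] ray [ 327.4 -306.5]
table z 0.5178871729278853
item 433 [ 496.7 -169.9] ang 0.183 len 200.8 start [ 407.4 -186.4] end [ 604.9 -149.9]
item 438 [485.8  76.2] ang -0.184 len 202.7 start [396.8  92.8] end [596.1  55.6]
item 428 [475.4 -72. ] ang 0.109 len 200.4 start [384.7 -81.8] end [584.  -60
[... 1185 characters left out ...]
309.  207.4] 286 depth [274.9 141.4  10.5] ray [293.1 145. ]
[186.4 204.9] 15 depth [677.1 -71.7  95.4] ray [675.8 -69.9]
[268.6 216.2] 153 depth [437.   89.9  16.9] ray [438.1  90.6]
[209.  232.3] 15 depth [670.8  77.1  94.2] ray [671.6  78.7]
[301.  250.1] 164 depth [434.4 273.7  17.9] ray [435.  273.2]
[219.4 246.8] 18 depth [673.8 146.7  94.6] ray [673.5 147.8]
[231.3 262.2] 20 depth [673.9 218.5  95.3] ray [673.4 218.3]
[325.8 287.1] 238 depth [447.9 428.2  37.1] ray [493.3 454. ]
[304.4 304.8] 89 depth [555.2 443.6  34.6] ray [579.8 460.5]
[293.8 298.8] 10 depth [563.  399.1  10.3] ray [565.9 399.3]
[ 57.0618519  552.12417895 384.34221496] [2.87314531e+00 1.69864617e-03 1.32796050e+00]
```

```bash
cat >> h.py <<'E'
def go(*targets):
    s=manip.read_state(); M=R.from_euler('xyz',s["eef_rot"]); y0=s["eef_rot"][2]
    print('at',s["eef_pos"].round(1),'yaw',round(y0,3),'gap',s["finger_gap"].round(1),'F',round(float(s["finger_force"]),1),'t',round(s["clock"],1))
    for x,y,z,yaw in targets:
        d=M.inv().apply(np.array([x,y,z])-s["eef_pos"])/1000
        t=(y0-yaw+np.pi)%(2*np.pi)-np.pi
        print((x,y,z,yaw),'->',d.round(4),'turn',round(t,3))
def spits(c=None):
    c=c or cam("top"); f=c["frame"]; hsv=cv2.cvtColor(f,cv2.COLOR_BGR2HSV); p=pts(c)
    h=cv2.inRange(hsv,(5,110,60),(28,255,255))>0
    m=((f.min(2)>95)|h)&(p[...,2]<35)&(p[...,0]>330)&(p[...,0]<660)&(abs(p[...,1])<330)
    k,l,s,ce=cv2.connectedComponentsWithStats(m.astype(np.uint8)); out=[]
    for i in range(1,k):
        hh=(l==i)&h
        if hh.sum()<100: continue
        b,a=np.argwhere(hh).mean(0); H=ray(c,a,b,16)[:2]
        w=np.array([ray(c,a,b,10)[:2] for b,a in np.argwhere(l==i)]); mu=w.mean(0)
        d=np.linalg.svd(w-mu)[2][0]; d*=np.sign((mu-H)@d); t=(w-mu)@d
        print('spit handle',H.round(1),'yaw',np.arctan2(d[1],d[0]).round(3),'len',np.ptp(t).round(),'grip',(H+10*d).round(1),'tip',(mu+d*t.max()).round(1))
E
python3 -c "
from h import *
go((441.6,84,205,-.184))"
```

```text
Traceback (most recent call last):
  File "h.py", line 18, in go
    print('at',s["eef_pos"].round(1),'yaw',round(y0,3),'gap',s["finger_gap"].round(1),'F',round(float(s["finger_force"]),1),'t',round(s["clock"],1))
                                                             ^^^^^^^^^^^^^^^^^^^^^
AttributeError: 'float' object has no attribute 'round'
```

```bash
sed -i 's/s\["finger_gap"\].round(1)/round(float(s["finger_gap"]),1)/; s/round(y0,3)/round(float(y0),3)/' h.py
python3 -c "
from h import *
go((441.6,84,205,-.184))"
```

```text
at [131.7 533.9 205.2] yaw 2.9 gap 93.9 F 0.0 t 0.2
(441.6, 84, 205, -0.184) -> [-4.086e-01 -3.626e-01  3.000e-04] turn 3.084
```

Call:
move_arm(moves=[[-0.04, -0.035, 0, 0.14], [-0.08, -0.07, 0, 0.28], [-0.12, -0.105, 0, 0.42], [-0.16, -0.14, 0, 0.56], [-0.2, -0.18, 0, 0.7], [-0.24, -0.21, 0, 0.84], [-0.28, -0.245, 0, 0.98], [-0.32, -0.28, 0, 1.12], [-0.36, -0.32, 0, 1.26], [-0.4, -0.36, 0, 1.4], [-0.409, -0.363, 0, 1.54], [-0.409, -0.363, 0, 1.6]], jaw=0.05)

```text
clock: 1.45
eef_pos: [443.8, 79.8, 205.2]
eef_rot: [3.141, 0.001, 1.29]
wrist_force: [-0.7, -0.1, 1.0]
finger_gap: 49.9
finger_force: 0.0
```

Call:
move_arm(moves=[[0, 0, 0, 0.14], [0, 0, 0, 0.28], [0, 0, 0, 0.42], [0, 0, 0, 0.56], [0, 0, 0, 0.7], [0, 0, 0, 0.84], [0, 0, 0, 0.98], [0, 0, 0, 1.12], [0, 0, 0, 1.26], [0, 0, 0, 1.4], [0, 0, 0, 1.484], [0, 0, 0, 1.484]])

```text
clock: 2.65
eef_pos: [441.8, 83.6, 205.4]
eef_rot: [3.142, 0.0, -0.185]
wrist_force: [0.2, -0.1, -0.1]
finger_gap: 50.4
finger_force: 0.0
```

```bash
python3 -c "
from h import *
c=cam('wrist');cv2.imwrite('pics/w1.png',c['frame']);print(c['origin'],c['orientation'])
spits()
go((441.6,84,60,-.184),(441.6,84,2.5,-.184))"
```

```text
[517.80063931  69.09640851 384.63494636] [ 2.87352440e+00 -1.06165022e-03 -1.75731008e+00]
spit handle [ 442.5 -179.2] yaw 0.183 len 201.0 grip [ 452.3 -177.4] tip [ 605.3 -150. ]
spit handle [420.1 -77.6] yaw 0.109 len 201.0 grip [430.  -76.6] tip [584.4 -60.1]
spit handle [ 429.5 -275.3] yaw 0.05 len 155.0 grip [ 439.5 -274.8] tip [ 549.6 -270.7]
spit handle [429.9 269.5] yaw -0.058 len 154.0 grip [439.9 268.9] tip [548.6 263.8]
at [441.9  83.6 205.5] yaw -0.181 gap 49.9 F 0.0 t 2.8
(441.6, 84, 60, -0.184) -> [-0.0003 -0.0003  0.1455] turn 0.003
(441.6, 84, 2.5, -0.184) -> [-0.0003 -0.0003  0.203 ] turn 0.003
```

View pics/w1.png

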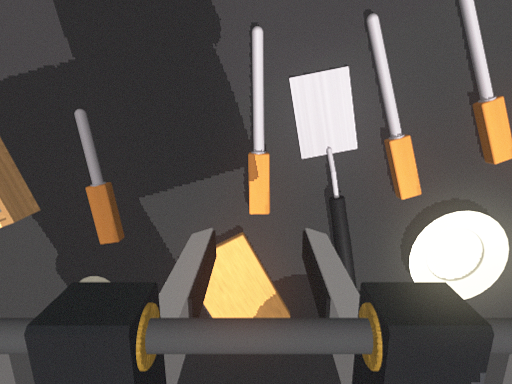

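The wrist view shows the handle at (259,182), centred between the fingers, with the rod pointing straight ahead. I'll descend and grip it.

Call:
move_arm(moves=[[0, 0, 0.04, 0], [0, 0, 0.08, 0], [0, 0, 0.12, 0], [0, 0, 0.15, 0], [0, 0, 0.175, 0], [0, 0, 0.19, 0], [0, 0, 0.198, 0], [0, 0, 0.2025, 0], [0, 0, 0.2025, 0]])

```text
clock: 3.65
eef_pos: [442.0, 83.6, 3.0]
eef_rot: [-3.142, -0.0, -0.183]
wrist_force: [-0.9, 0.2, 0.3]
finger_gap: 50.0
finger_force: 0.0
```

Call:
move_arm(moves=[[0, 0, 0, 0], [0, 0, 0, 0], [0, 0, 0, 0], [0, 0, 0, 0], [0, 0, 0, 0], [0, 0, 0, 0], [0, 0, 0, 0]], jaw=0.01, squeeze=45)

```text
clock: 4.35
eef_pos: [442.1, 83.7, 3.2]
eef_rot: [-3.141, -0.0, -0.184]
wrist_force: [-0.2, -0.3, 5.5]
finger_gap: 23.9
finger_force: 45.0
```

Call:
move_arm(moves=[[0, 0, -0.01, 0], [0, 0, -0.03, 0], [0, 0, -0.05, 0], [0, 0, -0.07, 0], [0, 0, -0.07, 0]])

```text
clock: 4.85
eef_pos: [443.0, 83.7, 75.2]
eef_rot: [-3.14, -0.004, -0.184]
wrist_force: [0.2, -1.0, -2.2]
finger_gap: 23.4
finger_force: 45.0
```

```bash
python3 -c "
from h import *
c=cam('wrist');cv2.imwrite('pics/w2.png',c['frame']);print(c['origin'],c['orientation'])
go((480,79,68,0))"
```

```text
[518.25933336  69.25969615 254.73591513] [ 2.87732097e+00  7.25958291e-05 -1.75599828e+00]
at [442.3  83.7  73.7] yaw -0.184 gap 23.3 F 45.0 t 4.9
(480, 79, 68, 0) -> [ 0.0379 -0.0023  0.0058] turn -0.184
```

View pics/w2.png

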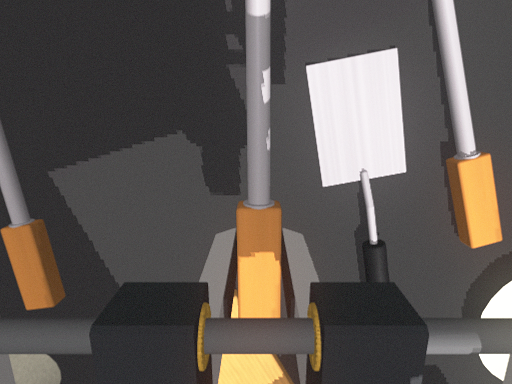

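```bash
cat >> h.py <<'E'
def rod():
    c=cam("wrist"); f=c["frame"]; p=pts(c); s=manip.read_state(); e=s["eef_pos"]; yw=s["eef_rot"][2]
    d=np.array([np.cos(yw),np.sin(yw)]); q=p-e; a=q[...,:2]@d; b=q[...,1]*d[0]-q[...,0]*d[1]
    m=(a>32)&(a<170)&(abs(b)<15)&(q[...,2]>-30)&(q[...,2]<25)
    P=q[m]; A=a[m]; B=b[m]; k=(abs(B-np.median(B))<8)
    sl=[];t=np.arange(34,A.max(),8)
    ab=np.array([(x+4,np.median(B[(A>=x)&(A<x+8)]),np.percentile(P[(A>=x)&(A<x+8),2],80)) for x in t if ((A>=x)&(A<x+8)).sum()>10])
    ly=np.polyfit(ab[:,0],ab[:,1],1); lz=np.polyfit(ab[:,0],ab[:,2],1)
    print('rod visible to',A.max().round(),'lateral slope/at0',ly.round(4),'vert slope/axis-z at0',lz.round(4)-[0,6])
    for L in(155,110): print(' tip rel at',L,'lat',np.polyval(ly,L).round(1),'axis z',(np.polyval(lz,L)-6).round(1))
    return c
def marks(c):
    hsv=cv2.cvtColor(c["frame"],cv2.COLOR_BGR2HSV); p=pts(c)
    m=cv2.inRange(hsv,(15,90,90),(32,255,255))&((p[...,2]>88)&(p[...,2]<103)&(p[...,0]>640)).astype(np.uint8)*255
    k,l,s,ce=cv2.connectedComponentsWithStats(m)
    for i in range(1,k):
        if s[i,4]>15: print('mark',ce[i].round(1),s[i],ray(c,*ce[i],95)[:2].round(1))
E
python3 -c "
from h import *
rod()
go((480,114,200,0),(580,114,200,0))"
```

```text
rod visible to 125.0 lateral slope/at0 [ 0.0044 -0.1067] vert slope/axis-z at0 [-0.028   7.2324]
 tip rel at 155 lat 0.6 axis z 2.9
 tip rel at 110 lat 0.4 axis z 4.2
at [441.7  83.6  72.7] yaw -0.184 gap 23.6 F 45.0 t 5.0
(480, 114, 200, 0) -> [ 0.0321 -0.0369 -0.1273] turn -0.184
(580, 114, 200, 0) -> [ 0.1304 -0.0552 -0.1272] turn -0.184
```

Call:
move_arm(moves=[[0.01, -0.01, -0.04, -0.05], [0.025, -0.03, -0.08, -0.12], [0.032, -0.037, -0.115, -0.184], [0.065, -0.043, -0.127, -0.184], [0.1, -0.05, -0.127, -0.184], [0.12, -0.054, -0.127, -0.184], [0.13, -0.055, -0.127, -0.184], [0.13, -0.055, -0.127, -0.184]])

```text
clock: 5.75
eef_pos: [579.8, 113.7, 198.2]
eef_rot: [3.141, 0.002, -0.0]
wrist_force: [-0.5, 0.2, -2.1]
finger_gap: 23.8
finger_force: 45.0
```

```bash
python3 -c "
from h import *
c=rod(); marks(c); cv2.imwrite('pics/w3.png',c['frame'])
go((490,79,200,0),(490,79,67,0))"
```

```text
rod visible to 125.0 lateral slope/at0 [ 0.0039 -0.4358] vert slope/axis-z at0 [-0.031   5.6477]
 tip rel at 155 lat 0.2 axis z 0.8
 tip rel at 110 lat -0.0 axis z 2.2
mark [487.3  81.1] [476  73  24  17 355] [675. -70.]
mark [126.9  84.6] [115  77  24  16 356] [672.8 218.6]
mark [214.3  85.4] [203  78  23  16 358] [672.  148.6]
mark [301.6  85.4] [291  78  23  16 356] [671.9  78.5]
at [579.2 113.8 198.7] yaw -0.0 gap 24.0 F 45.0 t 5.8
(490, 79, 200, 0) -> [-0.0892  0.0348 -0.0011] turn -0.0
(490, 79, 67, 0) -> [-0.0889  0.0348  0.1319] turn -0.0
```

View pics/w3.png

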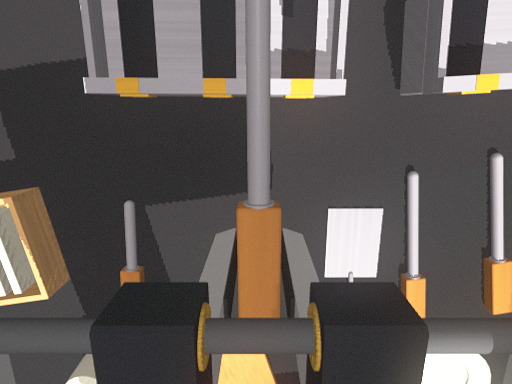

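The wrist view shows the deep bay's brass marks at (127,85), (214,85) and (302,85), and the rod held straight between them. They match the top camera to within about 1 mm. Next I'll line up with the hole at y≈79.

Call:
move_arm(moves=[[-0.03, 0.012, 0, 0], [-0.065, 0.025, 0, 0], [-0.092, 0.0348, 0.01, 0], [-0.092, 0.0348, 0.045, 0], [-0.092, 0.0348, 0.08, 0], [-0.092, 0.0348, 0.11, 0], [-0.092, 0.0348, 0.126, 0], [-0.092, 0.0348, 0.1335, 0], [-0.092, 0.0348, 0.1335, 0]])

```text
clock: 6.7
eef_pos: [486.9, 79.1, 66.1]
eef_rot: [3.142, 0.001, -0.0]
wrist_force: [-0.2, -0.3, -0.8]
finger_gap: 23.6
finger_force: 45.0
```

Call:
move_arm(moves=[[0.01, 0, 0, 0], [0.02, 0, 0, 0], [0.03, 0, 0, 0], [0.038, 0, 0, 0], [0.046, 0, 0, 0], [0.054, 0, 0, 0], [0.062, 0, 0, 0], [0.07, 0, 0, 0], [0.07, 0, 0, 0]])

```text
clock: 7.6
eef_pos: [558.5, 79.0, 66.4]
eef_rot: [-3.142, -0.0, -0.0]
wrist_force: [0.3, 0.2, -1.0]
finger_gap: 23.8
finger_force: 45.0
```

```bash
python3 -c "
from h import *
c=rod(); marks(c); print(manip.read_state()['wrist_force'].round(1))
go((633,78.8,65,0))"
```

```text
rod visible to 109.0 lateral slope/at0 [ 0.003  -0.2515] vert slope/axis-z at0 [0.0575 1.1943]
 tip rel at 155 lat 0.2 axis z 10.1
 tip rel at 110 lat 0.1 axis z 7.5
mark [86.2 14.5] [  62    0   48   31 1355] [671.4 148.6]
mark [258.5  15.5] [ 237    0   44   32 1399] [670.9  78.6]
[-0.7 -0.1 -1.5]
at [558.   79.1  66.3] yaw -0.0 gap 23.9 F 45.0 t 7.7
(633, 78.8, 65, 0) -> [0.075  0.0002 0.0013] turn -0.0
```

Call:
move_arm(moves=[[0.012, 0, 0, 0], [0.024, 0, 0, 0], [0.036, 0, 0, 0], [0.048, 0, 0, 0], [0.056, 0, 0, 0], [0.062, 0, 0, 0], [0.066, 0, 0, 0], [0.068, 0, 0, 0], [0.07, 0, 0, 0], [0.07, 0, 0, 0]])

```text
clock: 8.65
eef_pos: [627.8, 79.1, 66.4]
eef_rot: [3.142, 0.0, -0.0]
wrist_force: [-0.3, -0.9, -0.7]
finger_gap: 23.5
finger_force: 45.0
```

Call:
move_arm(moves=[[0.002, 0, 0, 0], [0.004, 0, 0, 0], [0.006, 0, 0, 0], [0.006, 0, 0, 0]])

```text
clock: 9.05
eef_pos: [633.0, 79.1, 66.0]
eef_rot: [3.142, 0.002, -0.0]
wrist_force: [-4.6, 0.2, 0.4]
finger_gap: 23.9
finger_force: 45.0
```

Call:
move_arm(moves=[[0.001, 0, 0, 0], [0.002, 0, 0, 0], [0.003, 0, 0, 0], [0.003, 0, 0, 0]])

```text
clock: 9.45
eef_pos: [633.6, 79.2, 65.0]
eef_rot: [3.141, 0.009, 0.0]
wrist_force: [-21.3, 0.2, 3.2]
finger_gap: 23.6
finger_force: 45.0
```

```bash
python3 -c "
from h import *
c=cam('wrist'); p=pts(c); hsv=cv2.cvtColor(c['frame'],cv2.COLOR_BGR2HSV); print(manip.read_state()['wrist_force'].round(1))
cv2.imwrite('pics/w4.png',c['frame'])"
```

```text
[-22.9  -1.3   1.9]
```

View pics/w4.png

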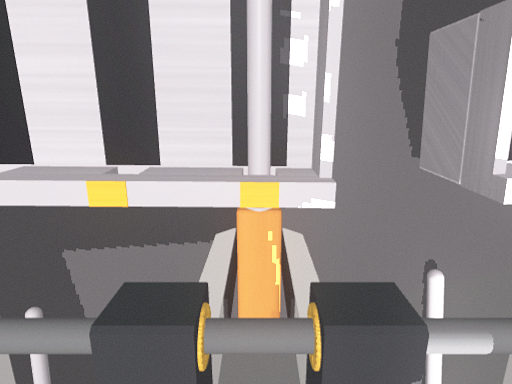

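The wrist view shows the rod running through the hole at (259,195) into the lane. The shoulder sits just before the plate and there is contact force, so it is home. I'll let go.

Call:
move_arm(moves=[[0, 0, 0, 0], [0, 0, 0, 0], [0, 0, 0, 0], [0, 0, 0, 0], [0, 0, -0.02, 0], [0, 0, -0.05, 0], [0, 0, -0.09, 0], [0, 0, -0.13, 0], [0, 0, -0.135, 0]], jaw=0.045)

```text
clock: 10.4
eef_pos: [638.4, 79.2, 207.3]
eef_rot: [-3.141, -0.008, -0.0]
wrist_force: [0.9, 0.5, 0.3]
finger_gap: 45.0
finger_force: 0.0
```

```bash
python3 -c "
from h import *
go((430,-76.6,200,.109))"
```

```text
at [638.4  79.2 207.3] yaw -0.0 gap 45.0 F 0.0 t 10.4
(430, -76.6, 200, 0.109) -> [-0.2085  0.1558  0.0054] turn -0.109
```

Call:
move_arm(moves=[[-0.03, 0.022, 0, 0], [-0.065, 0.05, 0, -0.05], [-0.1, 0.075, 0, -0.109], [-0.135, 0.1, 0, -0.109], [-0.17, 0.125, 0, -0.109], [-0.195, 0.145, 0, -0.109], [-0.2065, 0.1558, 0, -0.109], [-0.2065, 0.1558, 0, -0.109]])

```text
clock: 11.2
eef_pos: [429.3, -77.6, 201.5]
eef_rot: [3.141, -0.0, 0.107]
wrist_force: [-0.2, -0.5, -0.3]
finger_gap: 45.4
finger_force: 0.0
```

```bash
python3 -c "
from h import *
spits()
c=cam('wrist');hsv=cv2.cvtColor(c['frame'],cv2.COLOR_BGR2HSV)
m=cv2.inRange(hsv,(5,110,60),(28,255,255));m[260:]=0
k,l,s,ce=cv2.connectedComponentsWithStats(m)
for i in range(1,k):
    if s[i,4]>300: print(s[i],ray(c,*ce[i],17)[:2].round(1))
go((430,-76.6,3,.109))"
```

```text
spit handle [ 429.4 -275.2] yaw 0.049 len 155.0 grip [ 439.4 -274.7] tip [ 549.6 -270.7]
spit handle [429.9 269.5] yaw -0.058 len 154.0 grip [439.8 268.9] tip [548.6 263.9]
spit handle [348.3 163.5] yaw -1.456 len 98.0 grip [349.5 153.6] tip [353.1 102.6]
[ 338  143   26   64 1549] [ 444.3 -179. ]
[ 248  153   23   63 1350] [422.6 -78.9]
[ 414  162   38   64 1722] [ 432.1 -273.7]
[  15  203   96   57 4072] [338.7 141.4]
at [430.5 -76.6 201.4] yaw 0.108 gap 45.1 F 0.0 t 11.3
(430, -76.6, 3, 0.109) -> [-6.000e-04 -1.000e-04  1.984e-01] turn -0.001
```

Call:
move_arm(moves=[[0, 0.001, 0.04, 0], [0, 0.001, 0.08, 0], [0, 0.001, 0.12, 0], [0, 0.001, 0.15, 0], [0, 0.001, 0.175, 0], [0, 0.001, 0.19, 0], [0, 0.001, 0.196, 0], [0, 0.001, 0.1985, 0], [0, 0.001, 0.1985, 0]])

```text
clock: 12.2
eef_pos: [430.8, -77.5, 3.2]
eef_rot: [3.141, -0.0, 0.109]
wrist_force: [-0.1, 0.8, -0.6]
finger_gap: 44.8
finger_force: 0.0
```

Call:
move_arm(moves=[[0, 0, 0, 0], [0, 0, 0, 0], [0, 0, 0, 0], [0, 0, 0, 0], [0, 0, 0, 0], [0, 0, 0, 0]], jaw=0.01)

```text
clock: 12.8
eef_pos: [430.6, -77.8, 3.3]
eef_rot: [3.141, -0.001, 0.109]
wrist_force: [-0.8, -0.2, 6.2]
finger_gap: 23.6
finger_force: 45.0
```

Call:
move_arm(moves=[[0, 0, -0.01, 0], [0, 0, -0.03, 0], [0, 0, -0.06, 0], [0, 0, -0.095, 0], [0, 0, -0.125, 0], [0, 0, -0.14, 0], [0, 0, -0.14, 0]])

```text
clock: 13.5
eef_pos: [431.0, -77.9, 145.1]
eef_rot: [3.14, -0.003, 0.109]
wrist_force: [0.7, -0.3, -2.2]
finger_gap: 24.0
finger_force: 45.0
```

```bash
python3 -c "
from h import *
rod()
go((487,148.8,143,0),(487,148.8,65,0))"
```

```text
rod visible to 125.0 lateral slope/at0 [-0.0005 -0.2967] vert slope/axis-z at0 [-0.0272  7.7238]
 tip rel at 155 lat -0.4 axis z 3.5
 tip rel at 110 lat -0.3 axis z 4.7
at [430.3 -77.7 143.5] yaw 0.109 gap 23.6 F 45.0 t 13.6
(487, 148.8, 143, 0) -> [ 0.0809 -0.219   0.0004] turn 0.109
(487, 148.8, 65, 0) -> [ 0.0808 -0.2191  0.0784] turn 0.109
```

Call:
move_arm(moves=[[0.008, -0.02, 0, 0.02], [0.02, -0.055, 0, 0.06], [0.033, -0.09, 0, 0.109], [0.047, -0.125, 0, 0.109], [0.06, -0.16, 0, 0.109], [0.072, -0.195, 0, 0.109], [0.081, -0.215, 0, 0.109], [0.081, -0.2195, 0.02, 0.109], [0.081, -0.2195, 0.05, 0.109], [0.081, -0.2195, 0.07, 0.109], [0.081, -0.2195, 0.078, 0.109], [0.081, -0.2195, 0.078, 0.109]])

```text
clock: 14.75
eef_pos: [486.1, 149.1, 63.4]
eef_rot: [3.141, 0.003, -0.0]
wrist_force: [0.5, 0.3, -1.5]
finger_gap: 24.0
finger_force: 45.0
```

```bash
python3 -c "
from h import *
rod()
go((487,148.8,65.5,0),(633,148.8,65.5,0))"
```

```text
rod visible to 124.0 lateral slope/at0 [ 0.0007 -0.2599] vert slope/axis-z at0 [-0.0343  4.9045]
 tip rel at 155 lat -0.2 axis z -0.4
 tip rel at 110 lat -0.2 axis z 1.1
at [486.8 149.2  64.7] yaw -0.0 gap 23.3 F 45.0 t 14.8
(487, 148.8, 65.5, 0) -> [ 0.0002  0.0004 -0.0008] turn -0.0
(633, 148.8, 65.5, 0) -> [ 0.1462  0.0003 -0.001 ] turn -0.0
```

Call:
move_arm(moves=[[0.01, 0, -0.0015, 0], [0.02, 0, -0.0015, 0], [0.03, 0, -0.0015, 0], [0.04, 0, -0.0015, 0], [0.05, 0, -0.0015, 0], [0.06, 0, -0.0015, 0], [0.07, 0, -0.0015, 0], [0.07, 0, -0.0015, 0]])

```text
clock: 15.6
eef_pos: [558.1, 149.2, 66.3]
eef_rot: [-3.142, -0.0, -0.001]
wrist_force: [-0.3, -0.8, -2.0]
finger_gap: 23.5
finger_force: 45.0
```

Call:
move_arm(moves=[[0.012, 0, 0, 0], [0.024, 0, 0, 0], [0.036, 0, 0, 0], [0.048, 0, 0, 0], [0.058, 0, 0, 0], [0.065, 0, 0, 0], [0.07, 0, 0, 0], [0.073, 0, 0, 0], [0.075, 0, 0, 0], [0.075, 0, 0, 0]])

```text
clock: 16.6
eef_pos: [632.0, 149.3, 66.4]
eef_rot: [-3.142, 0.0, -0.0]
wrist_force: [1.0, -0.5, -1.5]
finger_gap: 23.5
finger_force: 45.0
```

Call:
move_arm(moves=[[0.001, 0, 0, 0], [0.003, 0, 0, 0], [0.004, 0, 0, 0], [0.004, 0, 0, 0]])

```text
clock: 17.0
eef_pos: [633.2, 149.4, 65.2]
eef_rot: [3.141, 0.008, 0.0]
wrist_force: [-18.6, 1.0, 1.5]
finger_gap: 23.3
finger_force: 45.0
```

Call:
move_arm(moves=[[0, 0, 0, 0], [0, 0, 0, 0], [0, 0, 0, 0], [0, 0, 0, 0], [0, 0, -0.02, 0], [0, 0, -0.05, 0], [0, 0, -0.09, 0], [0, 0, -0.13, 0], [0, 0, -0.135, 0]], jaw=0.045)

```text
clock: 17.9
eef_pos: [637.7, 149.5, 207.4]
eef_rot: [-3.14, -0.008, -0.0]
wrist_force: [0.1, -0.8, -0.1]
finger_gap: 44.8
finger_force: 0.0
```

Call:
move_arm(moves=[[-0.02, 0.035, 0, -0.03], [-0.04, 0.075, 0, -0.08], [-0.06, 0.115, 0, -0.13], [-0.08, 0.155, 0, -0.183], [-0.1, 0.19, 0, -0.183], [-0.12, 0.23, 0, -0.183], [-0.14, 0.265, 0, -0.183], [-0.165, 0.3, 0, -0.183], [-0.18, 0.32, 0, -0.183], [-0.184, 0.3265, 0, -0.183], [-0.184, 0.3265, 0, -0.183]])

```text
clock: 19.0
eef_pos: [451.8, -177.6, 201.3]
eef_rot: [3.142, -0.0, 0.181]
wrist_force: [-0.3, 0.5, -0.1]
finger_gap: 45.4
finger_force: 0.0
```

```bash
cat >> h.py <<'E'
def wh():
    c=cam('wrist');hsv=cv2.cvtColor(c['frame'],cv2.COLOR_BGR2HSV)
    m=cv2.inRange(hsv,(5,110,60),(28,255,255));m[270:]=0
    k,l,s,ce=cv2.connectedComponentsWithStats(m)
    for i in range(1,k):
        if s[i,4]>300: print('wrist handle',s[i],ray(c,*ce[i],17)[:2].round(1))
E
python3 -c "
from h import *
spits(); wh()
go((452.3,-177.4,3,.183))"
```

```text
spit handle [429.8 269.5] yaw -0.058 len 154.0 grip [439.7 268.9] tip [548.6 263.8]
spit handle [347.2 157. ] yaw -1.458 len 97.0 grip [348.3 147. ] tip [352.6 102.5]
wrist handle [ 249  153   23   63 1337] [ 444.8 -180.6]
wrist handle [ 324  177   34   64 1469] [ 432.1 -275.1]
wrist handle [   0  194   27   76 1081] [322.2  96.7]
at [ 452.4 -176.6  201.3] yaw 0.183 gap 45.1 F 0.0 t 19.1
(452.3, -177.4, 3, 0.183) -> [-0.0003  0.0008  0.1983] turn 0.0
```

Call:
move_arm(moves=[[0, 0.0015, 0.04, 0], [0, 0.0015, 0.08, 0], [0, 0.0015, 0.12, 0], [0, 0.0015, 0.15, 0], [0, 0.0015, 0.175, 0], [0, 0.0015, 0.19, 0], [0, 0.0015, 0.196, 0], [0, 0.0015, 0.198, 0], [0, 0.0015, 0.198, 0]])

```text
clock: 20.0
eef_pos: [452.7, -178.4, 3.9]
eef_rot: [3.141, -0.0, 0.183]
wrist_force: [0.4, -0.1, 1.5]
finger_gap: 45.0
finger_force: 0.0
```

Call:
move_arm(moves=[[0, 0, 0, 0], [0, 0, 0, 0], [0, 0, 0, 0], [0, 0, 0, 0], [0, 0, 0, 0], [0, 0, 0, 0]], jaw=0.01)

```text
clock: 20.6
eef_pos: [452.4, -178.8, 3.8]
eef_rot: [3.141, -0.0, 0.183]
wrist_force: [-1.6, 0.9, 5.9]
finger_gap: 23.5
finger_force: 45.0
```

Call:
move_arm(moves=[[0, 0, -0.01, 0], [0, 0, -0.03, 0], [0, 0, -0.06, 0], [0, 0, -0.095, 0], [0, 0, -0.125, 0], [0, 0, -0.14, 0], [0, 0, -0.14, 0]])

```text
clock: 21.3
eef_pos: [452.9, -179.0, 145.7]
eef_rot: [3.139, -0.003, 0.183]
wrist_force: [1.1, -0.3, -2.5]
finger_gap: 23.5
finger_force: 45.0
```

```bash
python3 -c "
from h import *
rod()
go((487,218.7,143,0),(487,218.7,65,0))"
```

```text
rod visible to 125.0 lateral slope/at0 [ 0.0019 -0.8726] vert slope/axis-z at0 [-0.0276  7.3642]
 tip rel at 155 lat -0.6 axis z 3.1
 tip rel at 110 lat -0.7 axis z 4.3
at [ 452.3 -178.7  144. ] yaw 0.183 gap 22.8 F 45.0 t 21.4
(487, 218.7, 143, 0) -> [ 0.1064 -0.3845  0.0008] turn 0.183
(487, 218.7, 65, 0) -> [ 0.1063 -0.3845  0.0788] turn 0.183
```

Call:
move_arm(moves=[[0.01, -0.035, 0, 0.03], [0.02, -0.075, 0, 0.08], [0.032, -0.115, 0, 0.13], [0.043, -0.155, 0, 0.183], [0.055, -0.2, 0, 0.183], [0.066, -0.24, 0, 0.183], [0.077, -0.28, 0, 0.183], [0.088, -0.32, 0, 0.183], [0.098, -0.355, 0, 0.183], [0.106, -0.38, 0, 0.183], [0.1065, -0.3845, 0, 0.183], [0.1065, -0.3845, 0, 0.183]])

```text
clock: 22.55
eef_pos: [486.3, 218.8, 142.1]
eef_rot: [3.141, 0.002, 0.001]
wrist_force: [1.0, -0.3, -0.9]
finger_gap: 23.7
finger_force: 45.0
```

Call:
move_arm(moves=[[0, 0, 0.025, 0], [0, 0, 0.05, 0], [0, 0, 0.068, 0], [0, 0, 0.0775, 0], [0, 0, 0.0775, 0], [0, 0, 0.0775, 0]])

```text
clock: 23.15
eef_pos: [487.4, 218.4, 66.6]
eef_rot: [-3.141, -0.001, -0.001]
wrist_force: [-0.0, 0.7, -0.9]
finger_gap: 23.6
finger_force: 45.0
```

```bash
python3 -c "
from h import *
rod()
go((487,218.7,66.3,0),(633,218.7,65.5,0))"
```

```text
rod visible to 125.0 lateral slope/at0 [-0.002  -0.2768] vert slope/axis-z at0 [-0.0284  5.2595]
 tip rel at 155 lat -0.6 axis z 0.9
 tip rel at 110 lat -0.5 axis z 2.1
at [487.6 218.6  66.9] yaw -0.001 gap 24.0 F 45.0 t 23.2
(487, 218.7, 66.3, 0) -> [-0.0006 -0.0001  0.0006] turn -0.001
(633, 218.7, 65.5, 0) -> [ 0.1454 -0.0002  0.0016] turn -0.001
```

Call:
move_arm(moves=[[0.01, -0.0005, 0.0005, 0], [0.02, -0.0005, 0.0005, 0], [0.03, -0.0005, 0.0005, 0], [0.04, -0.0005, 0.0005, 0], [0.05, -0.0005, 0.0005, 0], [0.06, -0.0005, 0.0005, 0], [0.07, -0.0005, 0.0005, 0], [0.07, -0.0005, 0.0005, 0]])

```text
clock: 24.0
eef_pos: [558.1, 219.2, 65.3]
eef_rot: [-3.142, -0.0, -0.001]
wrist_force: [-0.8, 0.2, -1.5]
finger_gap: 23.6
finger_force: 45.0
```

Call:
move_arm(moves=[[0.012, 0, 0, 0], [0.024, 0, 0, 0], [0.036, 0, 0, 0], [0.048, 0, 0, 0], [0.058, 0, 0, 0], [0.065, 0, 0, 0], [0.07, 0, 0, 0], [0.073, 0, 0, 0], [0.075, 0, 0, 0], [0.075, 0, 0, 0]])

```text
clock: 25.0
eef_pos: [632.0, 219.3, 65.4]
eef_rot: [3.142, 0.0, -0.0]
wrist_force: [0.3, 0.9, -1.7]
finger_gap: 23.5
finger_force: 45.0
```

Call:
move_arm(moves=[[0.001, 0, 0, 0], [0.002, 0, 0, 0], [0.003, 0, 0, 0], [0.003, 0, 0, 0]])

```text
clock: 25.4
eef_pos: [633.3, 219.4, 64.7]
eef_rot: [3.141, 0.005, 0.0]
wrist_force: [-12.3, 0.2, -0.2]
finger_gap: 23.5
finger_force: 45.0
```

Call:
move_arm(moves=[[0, 0, 0, 0], [0, 0, 0, 0], [0, 0, 0, 0], [0, 0, 0, 0], [0, 0, -0.02, 0], [0, 0, -0.05, 0], [0, 0, -0.09, 0], [0, 0, -0.13, 0], [0, 0, -0.135, 0]], jaw=0.045)

```text
clock: 26.3
eef_pos: [636.6, 219.7, 206.6]
eef_rot: [-3.139, -0.008, -0.0]
wrist_force: [-0.9, 0.2, 0.4]
finger_gap: 44.8
finger_force: 0.0
```

Call:
move_arm(moves=[[-0.03, -0.01, 0, 0.02], [-0.07, -0.02, 0, 0.04], [-0.11, -0.03, 0, 0.058], [-0.15, -0.04, 0, 0.058], [-0.18, -0.047, 0, 0.058], [-0.195, -0.0495, 0, 0.058], [-0.195, -0.0495, 0, 0.058]])

```text
clock: 27.0
eef_pos: [438.8, 269.2, 200.5]
eef_rot: [-3.141, -0.0, -0.057]
wrist_force: [0.4, -0.0, 1.3]
finger_gap: 44.7
finger_force: 0.0
```

```bash
python3 -c "
from h import *
spits(); wh()
go((439.7,268.9,3,-.058))"
```

```text
spit handle [ 429.8 -275.3] yaw 0.051 len 154.0 grip [ 439.8 -274.8] tip [ 549.6 -270.7]
wrist handle [292   0  32  18 508] [605.8 211.7]
wrist handle [374   0  35  13 389] [603.2 131.4]
wrist handle [   0   58  187  148 5672] [496.4 427.5]
wrist handle [ 248  152   22   64 1342] [432.3 268.9]
wrist handle [ 327  221   79   49 2742] [346.4 144.5]
at [440.4 268.8 200.4] yaw -0.058 gap 45.1 F 0.0 t 27.1
(439.7, 268.9, 3, -0.058) -> [-8.000e-04 -1.000e-04  1.974e-01] turn 0.0
```

Call:
move_arm(moves=[[0, 0, 0.04, 0], [0, 0, 0.08, 0], [0, 0, 0.12, 0], [0, 0, 0.15, 0], [0, 0, 0.175, 0], [0, 0, 0.19, 0], [0, 0, 0.195, 0], [0, 0, 0.1972, 0], [0, 0, 0.1972, 0]])

```text
clock: 28.0
eef_pos: [440.6, 268.8, 3.6]
eef_rot: [-3.141, -0.001, -0.059]
wrist_force: [-0.3, -0.1, 1.0]
finger_gap: 44.8
finger_force: 0.0
```

Call:
move_arm(moves=[[0, 0, 0, 0], [0, 0, 0, 0], [0, 0, 0, 0], [0, 0, 0, 0], [0, 0, 0, 0], [0, 0, 0, 0]], jaw=0.01)

```text
clock: 28.6
eef_pos: [440.3, 268.9, 3.6]
eef_rot: [-3.141, -0.001, -0.058]
wrist_force: [-0.7, -0.3, 5.1]
finger_gap: 23.7
finger_force: 45.0
```

Call:
move_arm(moves=[[0, 0, -0.01, 0], [0, 0, -0.03, 0], [0, 0, -0.06, 0], [0, 0, -0.1, 0], [0, 0, -0.14, 0], [0, 0, -0.18, 0], [0, 0, -0.197, 0], [0, 0, -0.197, 0], [0, 0, -0.197, 0]])

```text
clock: 29.5
eef_pos: [439.6, 268.6, 199.5]
eef_rot: [3.141, 0.001, -0.058]
wrist_force: [0.4, 0.1, -1.1]
finger_gap: 23.5
finger_force: 45.0
```

```bash
python3 -c "
from h import *
rod()
go((585,-103,200,0.049),(585,-103,65,.049))"
```

```text
rod visible to 110.0 lateral slope/at0 [ 0.0071 -0.2705] vert slope/axis-z at0 [-0.0443  6.9316]
 tip rel at 155 lat 0.8 axis z 0.1
 tip rel at 110 lat 0.5 axis z 2.1
at [439.5 268.5 198.9] yaw -0.058 gap 23.7 F 45.0 t 29.6
(585, -103, 200, 0.049) -> [ 0.1669  0.3624 -0.001 ] turn -0.107
(585, -103, 65, 0.049) -> [0.1671 0.3623 0.134 ] turn -0.107
```

Call:
move_arm(moves=[[0.015, 0.035, 0, -0.03], [0.03, 0.07, 0, -0.07], [0.048, 0.105, 0, -0.107], [0.064, 0.14, 0, -0.107], [0.08, 0.175, 0, -0.107], [0.097, 0.21, 0, -0.107], [0.113, 0.245, 0, -0.107], [0.13, 0.28, 0, -0.107], [0.147, 0.32, 0, -0.107], [0.16, 0.35, 0, -0.107], [0.167, 0.3625, 0, -0.107], [0.167, 0.3625, 0, -0.107]])

```text
clock: 30.75
eef_pos: [585.5, -103.7, 198.5]
eef_rot: [-3.141, 0.002, 0.047]
wrist_force: [-0.1, -0.0, -2.4]
finger_gap: 23.5
finger_force: 45.0
```

Call:
move_arm(moves=[[0, 0, 0, 0], [0, 0, 0, 0]])

```text
clock: 30.95
eef_pos: [585.4, -101.3, 200.1]
eef_rot: [-3.141, 0.0, 0.05]
wrist_force: [-0.1, 0.2, -1.5]
finger_gap: 23.7
finger_force: 45.0
```

```bash
python3 -c "
from h import *
c=rod();marks(c)
go((585,-103,65,.049))"
```

```text
rod visible to 110.0 lateral slope/at0 [ 0.0072 -0.3049] vert slope/axis-z at0 [-0.0462  6.1847]
 tip rel at 155 lat 0.8 axis z -1.0
 tip rel at 110 lat 0.5 axis z 1.1
mark [40.4 82. ] [ 29  74  24  17 354] [671.8  78.5]
mark [311.   86.5] [300  79  23  16 350] [ 679.1 -139.6]
mark [397.7  86.5] [386  79  24  16 354] [ 682.5 -209.6]
mark [224.5  87.5] [213  80  23  16 352] [674.9 -69.7]
at [ 585.5 -101.4  200.3] yaw 0.05 gap 23.5 F 45.0 t 31.0
(585, -103, 65, 0.049) -> [-0.0006  0.0016  0.1353] turn 0.001
```

```bash
python3 -c "
from h import *
go((543,-146.1,200,.052),(543,-146.1,66,.052))"
```

```text
at [ 585.5 -101.4  200.3] yaw 0.05 gap 23.5 F 45.0 t 31.0
(543, -146.1, 200, 0.052) -> [-0.0447  0.0425  0.0003] turn -0.002
(543, -146.1, 66, 0.052) -> [-0.0447  0.0425  0.1343] turn -0.002
```

Call:
move_arm(moves=[[-0.02, 0.02, 0, -0.002], [-0.0447, 0.0425, 0, -0.002], [-0.0447, 0.0425, 0.02, -0.002], [-0.0447, 0.0425, 0.05, -0.002], [-0.0447, 0.0425, 0.085, -0.002], [-0.0447, 0.0425, 0.115, -0.002], [-0.0447, 0.0425, 0.13, -0.002], [-0.0447, 0.0425, 0.1343, -0.002], [-0.0447, 0.0425, 0.1343, -0.002], [-0.0447, 0.0425, 0.1343, -0.002]])

```text
clock: 32.0
eef_pos: [543.7, -147.3, 67.2]
eef_rot: [3.141, -0.002, 0.051]
wrist_force: [-0.2, -0.7, -1.0]
finger_gap: 23.6
finger_force: 45.0
```

```bash
python3 -c "
from h import *
rod()
go((543,-146.1,66,.052),(593,-143.5,66,.052),(640,-141.0,66,.052))"
```

```text
rod visible to 130.0 lateral slope/at0 [ 0.0028 -0.052 ] vert slope/axis-z at0 [-0.137  12.2782]
 tip rel at 155 lat 0.4 axis z -9.0
 tip rel at 110 lat 0.3 axis z -2.8
at [ 543.7 -147.4   67.2] yaw 0.051 gap 23.5 F 45.0 t 32.0
(543, -146.1, 66, 0.052) -> [-0.0007 -0.0013  0.0012] turn -0.001
(593, -143.5, 66, 0.052) -> [ 0.0494 -0.0014  0.0013] turn -0.001
(640, -141.0, 66, 0.052) -> [ 0.0965 -0.0015  0.0014] turn -0.001
```

Call:
move_arm(moves=[[0, -0.0013, 0.001, 0], [0, -0.0013, 0.001, 0], [0.008, -0.0013, 0.001, 0], [0.016, -0.0013, 0.001, 0], [0.024, -0.0013, 0.001, 0], [0.032, -0.0013, 0.001, 0], [0.04, -0.0013, 0.001, 0], [0.048, -0.0013, 0.001, 0], [0.048, -0.0013, 0.001, 0]])

```text
clock: 32.95
eef_pos: [591.8, -143.6, 64.8]
eef_rot: [3.142, -0.0, 0.051]
wrist_force: [0.0, -0.6, -0.7]
finger_gap: 23.6
finger_force: 45.0
```

```bash
python3 -c "
from h import *
c=cam('wrist'); marks(c); cv2.imwrite('pics/w5.png',c['frame'])
go((640,-141.0,66,.052))"
```

```text
mark [92.2 81.5] [  69   67   47   30 1293] [675.1 -69.4]
mark [258.2  81.2] [ 237   66   43   31 1298] [ 678.7 -139.4]
mark [424.4  80.5] [ 402   66   46   30 1282] [ 682.5 -209.5]
at [ 591.3 -143.6   64.7] yaw 0.051 gap 23.5 F 45.0 t 33.0
(640, -141.0, 66, 0.052) -> [ 0.0488 -0.0001 -0.0013] turn -0.001
```

View pics/w5.png

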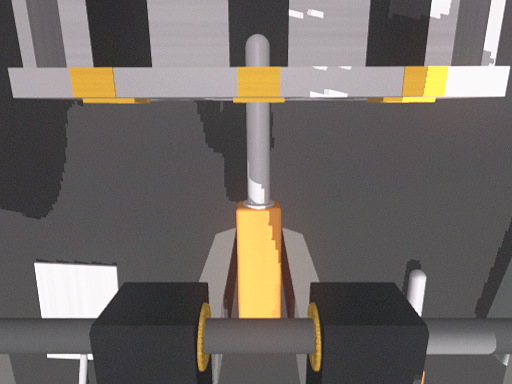

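The rod tip, at (258,45), is already through the plate and aligned with the mark at (258,81). I'll push it home.

Call:
move_arm(moves=[[0.01, 0, -0.0005, 0], [0.02, 0, -0.0005, 0], [0.03, 0, -0.0005, 0], [0.038, 0, -0.0005, 0], [0.042, 0, -0.0005, 0], [0.044, 0, -0.0005, 0], [0.046, 0, -0.0005, 0], [0.046, 0, -0.0005, 0]])

```text
clock: 33.8
eef_pos: [636.9, -141.4, 65.5]
eef_rot: [-3.142, 0.0, 0.051]
wrist_force: [-0.3, 0.0, -1.3]
finger_gap: 23.8
finger_force: 45.0
```

Call:
move_arm(moves=[[0.001, 0, 0, 0], [0.002, 0, 0, 0], [0.003, 0, 0, 0], [0.004, 0, 0, 0], [0.004, 0, 0, 0]])

```text
clock: 34.3
eef_pos: [639.6, -141.2, 64.9]
eef_rot: [-3.141, 0.004, 0.051]
wrist_force: [-10.2, -0.1, 0.8]
finger_gap: 23.5
finger_force: 45.0
```

Call:
move_arm(moves=[[0, 0, 0, 0], [0, 0, 0, 0], [0, 0, 0, 0], [0, 0, 0, 0], [0, 0, -0.02, 0], [0, 0, -0.05, 0], [0, 0, -0.09, 0], [0, 0, -0.13, 0], [0, 0, -0.135, 0]], jaw=0.045)

```text
clock: 35.2
eef_pos: [642.5, -141.5, 206.3]
eef_rot: [3.139, -0.008, 0.051]
wrist_force: [0.3, -0.5, 1.3]
finger_gap: 45.0
finger_force: 0.0
```

Call:
move_arm(moves=[[-0.03, 0.02, 0, 0], [-0.07, 0.04, 0, 0], [-0.11, 0.065, 0, 0], [-0.15, 0.09, 0, 0], [-0.185, 0.11, 0, 0], [-0.206, 0.123, 0, 0], [-0.206, 0.123, 0, 0], [-0.206, 0.123, 0, 0]])

```text
clock: 36.0
eef_pos: [441.5, -274.5, 200.3]
eef_rot: [-3.141, -0.0, 0.05]
wrist_force: [-0.2, 1.0, -0.0]
finger_gap: 45.1
finger_force: 0.0
```

```bash
python3 -c "
from h import *
spits(); wh()
go((439.8,-275,3,.05))"
```

```text
spit handle [347.1 146.9] yaw 1.685 len 92.0 grip [346.  156.8] tip [341.3 199.3]
wrist handle [ 250  154   22   64 1337] [ 432.1 -276.9]
at [ 442.1 -273.9  200.2] yaw 0.052 gap 45.2 F 0.0 t 36.1
(439.8, -275, 3, 0.05) -> [-0.0023  0.001   0.1972] turn 0.002
```

Call:
move_arm(moves=[[-0.002, 0.0017, 0.04, 0.002], [-0.002, 0.0017, 0.08, 0.002], [-0.002, 0.0017, 0.12, 0.002], [-0.002, 0.0017, 0.15, 0.002], [-0.002, 0.0017, 0.175, 0.002], [-0.002, 0.0017, 0.19, 0.002], [-0.002, 0.0017, 0.195, 0.002], [-0.002, 0.0017, 0.197, 0.002], [-0.002, 0.0017, 0.197, 0.002]])

```text
clock: 37.0
eef_pos: [440.1, -276.2, 3.9]
eef_rot: [3.141, -0.001, 0.049]
wrist_force: [-0.0, 0.6, -0.9]
finger_gap: 45.1
finger_force: 0.0
```

Call:
move_arm(moves=[[0, 0, 0, 0], [0, 0, 0, 0], [0, 0, 0, 0], [0, 0, 0, 0], [0, 0, 0, 0], [0, 0, 0, 0]], jaw=0.01)

```text
clock: 37.6
eef_pos: [439.7, -276.4, 3.8]
eef_rot: [3.141, -0.0, 0.049]
wrist_force: [-1.5, -1.0, 5.5]
finger_gap: 23.9
finger_force: 45.0
```

Call:
move_arm(moves=[[0, 0, -0.01, 0], [0, 0, -0.03, 0], [0, 0, -0.06, 0], [0, 0, -0.095, 0], [0, 0, -0.125, 0], [0, 0, -0.14, 0], [0, 0, -0.14, 0], [0, 0, -0.14, 0]])

```text
clock: 38.4
eef_pos: [439.2, -276.0, 143.0]
eef_rot: [-3.141, 0.001, 0.049]
wrist_force: [-0.4, 0.9, -1.6]
finger_gap: 23.2
finger_force: 45.0
```

```bash
python3 -c "
from h import *
rod()
go((547,-216.1,143,.052),(547,-216.1,66,.052))"
```

```text
rod visible to 111.0 lateral slope/at0 [-0.0031 -0.2773] vert slope/axis-z at0 [-0.0445  6.6488]
 tip rel at 155 lat -0.8 axis z -0.3
 tip rel at 110 lat -0.6 axis z 1.7
at [ 439.  -275.9  142.4] yaw 0.049 gap 23.6 F 45.0 t 38.5
(547, -216.1, 143, 0.052) -> [ 0.1108 -0.0545 -0.0007] turn -0.003
(547, -216.1, 66, 0.052) -> [ 0.1109 -0.0544  0.0763] turn -0.003
```

Call:
move_arm(moves=[[0.025, -0.013, 0, 0], [0.055, -0.028, 0, -0.003], [0.085, -0.043, 0, -0.003], [0.105, -0.053, 0, -0.003], [0.1108, -0.0545, 0.015, -0.003], [0.1108, -0.0545, 0.04, -0.003], [0.1108, -0.0545, 0.065, -0.003], [0.1108, -0.0545, 0.0755, -0.003], [0.1108, -0.0545, 0.0755, -0.003], [0.1108, -0.0545, 0.0755, -0.003], [0.1108, -0.0545, 0.0755, -0.003]])

```text
clock: 39.55
eef_pos: [547.9, -216.8, 69.1]
eef_rot: [3.141, -0.002, 0.052]
wrist_force: [-0.4, -0.7, -1.3]
finger_gap: 23.5
finger_force: 45.0
```

```bash
python3 -c "
from h import *
go((547,-216.1,65.5,.052),(643,-211.1,65.5,.052))"
```

```text
at [ 547.9 -216.8   69.1] yaw 0.052 gap 23.5 F 45.0 t 39.5
(547, -216.1, 65.5, 0.052) -> [-0.0009 -0.0008  0.0036] turn -0.0
(643, -211.1, 65.5, 0.052) -> [ 0.0952 -0.0008  0.0037] turn -0.0
```

Call:
move_arm(moves=[[0, -0.001, 0.003, 0], [0, -0.001, 0.003, 0], [0.008, -0.001, 0.003, 0], [0.016, -0.001, 0.003, 0], [0.024, -0.001, 0.003, 0], [0.032, -0.001, 0.003, 0], [0.04, -0.001, 0.003, 0], [0.048, -0.001, 0.003, 0], [0.048, -0.001, 0.003, 0]])

```text
clock: 40.45
eef_pos: [596.2, -212.8, 64.8]
eef_rot: [3.142, -0.0, 0.052]
wrist_force: [-1.6, 0.5, -1.5]
finger_gap: 23.2
finger_force: 45.0
```

```bash
python3 -c "
from h import *
c=cam('wrist'); marks(c); print(manip.read_state()['wrist_force'])
go((643,-211.1,65.5,.052))"
```

```text
mark [94.4 83.3] [  71   68   47   31 1299] [ 678.7 -139.4]
mark [260.1  82.7] [ 239   68   43   30 1267] [ 682.5 -209.3]
[-0.30574421  0.45046625 -1.1223638 ]
at [ 595.7 -212.8   64.7] yaw 0.052 gap 23.8 F 45.0 t 40.5
(643, -211.1, 65.5, 0.052) -> [ 0.0473  0.0008 -0.0008] turn 0.0
```

Call:
move_arm(moves=[[0.01, 0.0005, -0.0005, 0], [0.02, 0.0005, -0.0005, 0], [0.03, 0.0005, -0.0005, 0], [0.038, 0.0005, -0.0005, 0], [0.042, 0.0005, -0.0005, 0], [0.044, 0.0005, -0.0005, 0], [0.046, 0.0005, -0.0005, 0], [0.046, 0.0005, -0.0005, 0]])

```text
clock: 41.3
eef_pos: [641.4, -211.1, 65.5]
eef_rot: [-3.142, 0.0, 0.052]
wrist_force: [-0.2, -0.4, -0.8]
finger_gap: 23.5
finger_force: 45.0
```

Call:
move_arm(moves=[[0.001, 0, 0, 0], [0.002, 0, 0, 0], [0.003, 0, 0, 0], [0.003, 0, 0, 0]])

```text
clock: 41.7
eef_pos: [642.8, -211.1, 64.9]
eef_rot: [-3.141, 0.004, 0.051]
wrist_force: [-10.7, -0.3, 2.5]
finger_gap: 23.6
finger_force: 45.0
```

Call:
move_arm(moves=[[0, 0, 0, 0], [0, 0, 0, 0], [0, 0, 0, 0], [0, 0, 0, 0], [0, 0, -0.02, 0], [0, 0, -0.05, 0], [0, 0, -0.09, 0], [0, 0, -0.13, 0], [0, 0, -0.135, 0]], jaw=0.045)

```text
clock: 42.6
eef_pos: [645.9, -211.4, 206.6]
eef_rot: [3.138, -0.008, 0.052]
wrist_force: [-0.2, 0.3, 0.2]
finger_gap: 44.7
finger_force: 0.0
```

Call:
move_arm(moves=[[-0.03, 0.03, 0, 0], [-0.07, 0.05, 0, 0], [-0.11, 0.08, 0, 0], [-0.15, 0.1, 0, 0], [-0.18, 0.12, 0, 0], [-0.18, 0.12, 0, 0], [-0.18, 0.12, 0, 0]], jaw=0)

```text
clock: 43.3
eef_pos: [470.6, -340.3, 200.3]
eef_rot: [-3.141, -0.0, 0.051]
wrist_force: [-0.4, 0.8, 0.4]
finger_gap: 0.5
finger_force: 0.0
```

```bash
python3 - <<'E'
from h import *
c=cam("top"); cv2.imwrite("pics/t6.png",cv2.resize(c["frame"][40:220,150:460],(800,465),interpolation=cv2.INTER_CUBIC))
s=cam("scene"); cv2.imwrite("pics/s6.png",cv2.resize(s["frame"][100:310,60:340],(800,600),interpolation=cv2.INTER_CUBIC))
for n in("top","scene","wrist"):
    c=cam(n); p=pts(c); z=p[...,2]
    m=(p[...,0]>450)&(p[...,0]<640)&(p[...,1]<-280)&(p[...,1]>-560)&(z>37)&(z<60)&(c["frame"].min(2)>150)
    k,l,st,ce=cv2.connectedComponentsWithStats(m.astype(np.uint8))
    for i in range(1,k):
        if st[i,4]>12:
            h=np.median(z[l==i]); print(n,st[i,2:],'z',h.round(1),ray(c,*ce[i],h)[:2].round(1))
go((500,-330,200,0))
E
```

```text
top [ 7  3 14] z 54.5 [ 549.4 -372. ]
scene [ 5  4 14] z 56.1 [ 525.6 -474.7]
scene [11 11 67] z 55.2 [ 530.1 -426.2]
scene [ 8  6 35] z 55.8 [ 539.4 -369.8]
wrist [ 31  32 778] z 55.7 [ 537.8 -372.6]
wrist [  44   44 1503] z 55.8 [ 530.8 -426. ]
wrist [ 22  21 329] z 55.7 [ 523.4 -477.3]
at [ 471.5 -339.4  200.1] yaw 0.053 gap 0.4 F 0.0 t 43.5
(500, -330, 200, 0) -> [ 0.0289 -0.0078  0.0001] turn 0.053
```

View pics/t6.png

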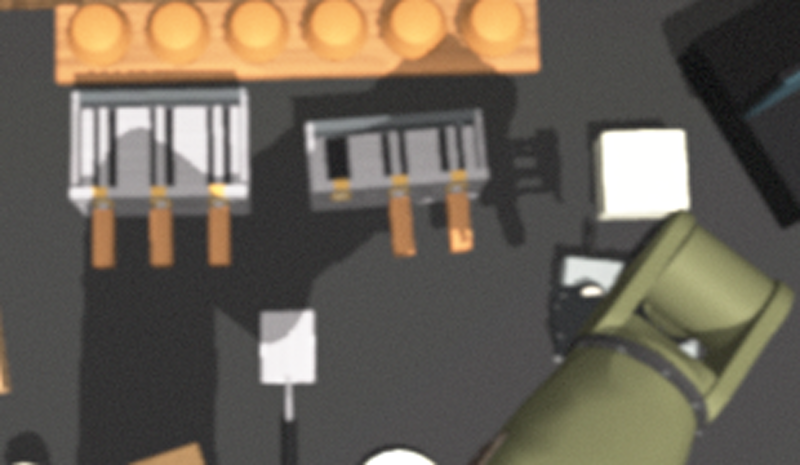

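View pics/s6.png

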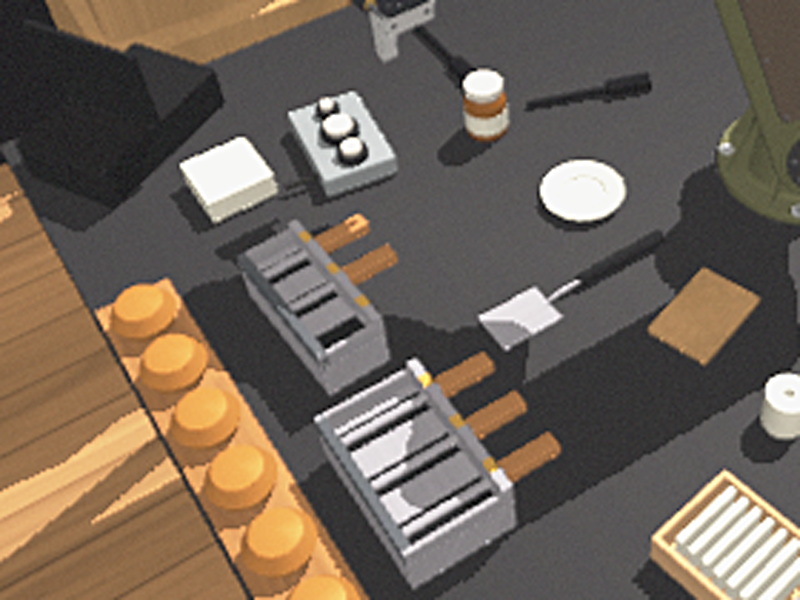

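All five spits are seated in their holes: the top crop shows handles at (104,237), (161,237), (219,237), (402,222) and (460,222). The jar is standing. The buttons' centres come from the wrist view.

```bash
python3 -c "
from h import *
go((530.8,-426,200,.053),(530.8,-426,70,.053),(530.8,-426,49,.053))"
```

```text
at [ 471.5 -339.4  200.1] yaw 0.053 gap 0.4 F 0.0 t 43.5
(530.8, -426, 200, 0.053) -> [0.0546 0.0897 0.0001] turn 0.0
(530.8, -426, 70, 0.053) -> [0.0546 0.0897 0.1301] turn 0.0
(530.8, -426, 49, 0.053) -> [0.0546 0.0897 0.1511] turn 0.0
```

Call:
move_arm(moves=[[0.02, 0.033, 0, 0], [0.04, 0.066, 0, 0], [0.0546, 0.0897, 0, 0], [0.0546, 0.0897, 0.035, 0], [0.0546, 0.0897, 0.075, 0], [0.0546, 0.0897, 0.11, 0], [0.0546, 0.0897, 0.127, 0], [0.0546, 0.0897, 0.127, 0], [0.0546, 0.0897, 0.127, 0]])

```text
clock: 44.45
eef_pos: [530.8, -427.1, 75.1]
eef_rot: [3.14, -0.001, 0.052]
wrist_force: [-0.0, 0.5, 0.9]
finger_gap: 0.6
finger_force: 0.0
```

```bash
python3 -c "
from h import *
go((530.8,-426,49,.053))"
```

```text
at [ 530.8 -427.1   75.1] yaw 0.052 gap 0.6 F 0.0 t 44.5
(530.8, -426, 49, 0.053) -> [ 0.     -0.0011  0.0261] turn -0.001
```

Call:
move_arm(moves=[[0, -0.001, 0.01, 0], [0, -0.001, 0.018, 0], [0, -0.001, 0.022, 0], [0, -0.001, 0.0245, 0], [0, -0.001, 0.026, 0], [0, -0.001, 0.0265, 0], [0, -0.001, 0.0265, 0], [0, -0.001, 0.0265, 0]])

```text
clock: 45.25
eef_pos: [530.4, -426.0, 49.9]
eef_rot: [3.14, -0.001, 0.052]
wrist_force: [-7.2, 8.4, 23.3]
finger_gap: 0.5
finger_force: 11.6
```

```bash
python3 -c "
from h import *
print(manip.read_state()['wrist_force'])
go((530.8,-426,75,.053),(537.8,-372.6,75,.053),(523.4,-477.3,75,.053))"
```

```text
[-7.18000106  8.35009428 23.28484545]
at [ 530.4 -426.    49.9] yaw 0.052 gap 0.5 F 11.6 t 45.2
(530.8, -426, 75, 0.053) -> [ 0.0004  0.0001 -0.0251] turn -0.001
(537.8, -372.6, 75, 0.053) -> [ 0.0102 -0.0529 -0.0251] turn -0.001
(523.4, -477.3, 75, 0.053) -> [-0.0096  0.0509 -0.025 ] turn -0.001
```

Call:
move_arm(moves=[[0, 0, -0.01, 0], [0, 0, -0.025, 0], [0, 0, -0.026, 0], [0.005, -0.026, -0.026, 0], [0.01, -0.053, -0.026, 0], [0.01, -0.053, -0.026, 0], [0.01, -0.053, -0.026, 0], [0.01, -0.053, -0.026, 0]])

```text
clock: 46.05
eef_pos: [537.0, -373.1, 72.9]
eef_rot: [3.141, -0.0, 0.051]
wrist_force: [-0.3, -0.1, 0.5]
finger_gap: 0.3
finger_force: 0.0
```

```bash
python3 -c "
from h import *
go((537.8,-372.6,49.3,.053))"
```

```text
at [ 537.  -373.1   72.9] yaw 0.051 gap 0.3 F 0.0 t 46.0
(537.8, -372.6, 49.3, 0.053) -> [ 0.0008 -0.0005  0.0236] turn -0.002
```

Call:
move_arm(moves=[[0, 0, 0.008, 0], [0, 0, 0.016, 0], [0, 0, 0.02, 0], [0, 0, 0.0225, 0], [0, 0, 0.024, 0], [0, 0, 0.024, 0], [0, 0, 0.024, 0], [0, 0, 0.024, 0]])

```text
clock: 46.85
eef_pos: [536.9, -372.7, 50.1]
eef_rot: [3.141, 0.0, 0.052]
wrist_force: [-7.7, 1.5, 13.3]
finger_gap: 0.4
finger_force: 6.6
```

Call:
move_arm(moves=[[0, 0, -0.01, 0], [0, 0, -0.026, 0], [0, 0, -0.028, 0], [-0.009, 0.05, -0.03, 0], [-0.018, 0.1, -0.03, 0], [-0.02, 0.1035, -0.028, 0], [-0.02, 0.1035, -0.026, 0], [-0.02, 0.1035, -0.025, 0], [-0.02, 0.1035, -0.025, 0], [-0.02, 0.1035, -0.025, 0]])

```text
clock: 47.85
eef_pos: [523.2, -475.7, 74.3]
eef_rot: [3.142, -0.0, 0.053]
wrist_force: [-0.5, 0.0, -0.2]
finger_gap: 0.3
finger_force: 0.0
```

```bash
python3 -c "
from h import *
go((523.4,-477.3,49,.053))"
```

```text
at [ 523.2 -475.7   74.3] yaw 0.053 gap 0.3 F 0.0 t 47.9
(523.4, -477.3, 49, 0.053) -> [0.0001 0.0016 0.0253] turn 0.0
```

Call:
move_arm(moves=[[0, 0.0015, 0, 0], [0, 0.0015, 0.008, 0], [0, 0.0015, 0.016, 0], [0, 0.0015, 0.021, 0], [0, 0.0015, 0.024, 0], [0, 0.0015, 0.0255, 0], [0, 0.0015, 0.0255, 0], [0, 0.0015, 0.0255, 0], [0, 0.0015, 0.0255, 0]])

```text
clock: 48.75
eef_pos: [522.7, -478.2, 50.1]
eef_rot: [3.142, -0.0, 0.052]
wrist_force: [-6.3, 6.9, 16.5]
finger_gap: 0.8
finger_force: 7.9
```

Call:
move_arm(moves=[[0, 0, -0.01, 0], [0, 0, -0.03, 0], [0, 0, -0.07, 0], [0, 0, -0.11, 0], [0, 0, -0.14, 0], [0, 0, -0.14, 0], [0, 0, -0.14, 0], [0, 0, -0.14, 0]])

```text
clock: 49.55
eef_pos: [522.2, -477.9, 186.5]
eef_rot: [-3.14, 0.002, 0.052]
wrist_force: [0.2, 0.7, -0.0]
finger_gap: 0.4
finger_force: 0.0
```

```bash
python3 - <<'E'
from h import *
s=cam("scene"); cv2.imwrite("pics/s7.png",cv2.resize(s["frame"][100:310,60:340],(800,600),interpolation=cv2.INTER_CUBIC))
c=cam("wrist"); p=pts(c); m=(p[...,2]>44)&(p[...,2]<60)&(c["frame"].min(2)>150)
k,l,st,ce=cv2.connectedComponentsWithStats(m.astype(np.uint8))
for i in range(1,k):
    if st[i,4]>100: print(np.median(p[l==i],0).round(1))
go()
E
```

```text
[ 538.1 -373.5   55.6]
[ 531.3 -426.8   55.7]
[ 524.2 -477.9   55.7]
at [ 522.3 -477.9  186.7] yaw 0.052 gap 0.4 F 0.0 t 49.6
```

View pics/s7.png

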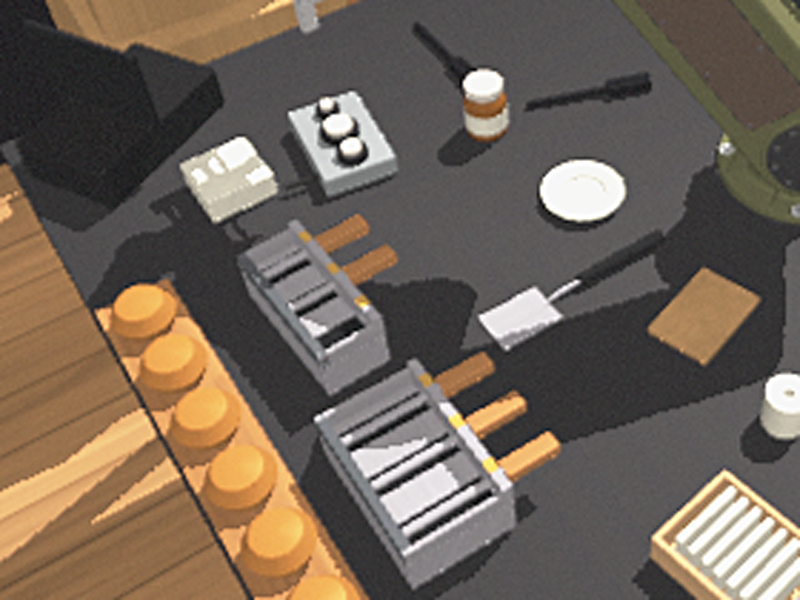

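All five spits are still home. The buttons, around (340,128), are up again, and the jar is upright at (485,105).

```bash
python3 -c "
from cell import manip
print(manip.sign_off())"
```

```text
the job is handed in; nothing more can be done
None
```

I handed the job in at about 50 s of the 210 s allowed: all five spits (three long, two short) are home and released, the three buttons were pressed widest to smallest and are up again, and the jar is still standing; the sign-off gave no pass or fail verdict.

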